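# Unscrew a tight jar lid in the jar holder

### The job

Stand the square white jar upright and fully home in the square pocket of the wooden jar holder, so that it cannot turn, with its red lid still screwed shut. Then unscrew the tight lid counter-clockwise, stop turning as soon as its threads let go, and raise it just clear of the jar, which stays seated in the holder. Finish while holding the lid in the gripper, level and still, over the open mouth with no more than about 3 cm of air between lid and rim; leave the bottles and cups around undisturbed.

Things in the scene. Friction and masses are not known exactly. Their poses are not given: they have to be found in the camera images.
- jar: Loose square white stoneware jar, thin blue band, 0.28-0.46 kg. Body 56 x 56 x 62 mm high; neck 38 mm across, rim 86 mm above the foot. Origin: centre of the underside; z up, x and y square to its flat sides; short upright blue mark on its -x side. A seal presses the lid up with 20 N, so it turns hard (about 0.5 N m) and a free-standing jar turns with it. Can be carried by its closed lid.
- lid: Round red screw lid, white line from centre to -x, 58 mm across, 16 high, 0.06 kg. Origin: centre of its underside, z up; closed, 74 mm above the jar's foot, x within 0.1 rad of the jar's x. Counter-clockwise from above opens: rises 1.7 mm/rad, free of its threads at 0.95 rad ahead of the jar's x, mid free range 1.2, stop at 1.5. Lifts straight off; clears the rim with origin 86 mm above the foot.
- lid_mark (a point): Point on the white line on the lid's top, 20 mm from the lid's centre toward its -x side, 16.5 mm above the lid's origin.
- jar_holder: Wooden jar holder fixed to the worktop. Base 118 x 118 x 10 mm; four walls, tops 40 mm above the worktop, round a square pocket 59.5 x 59.5 mm, the top 12 mm bevelled out to about 66 mm wide. Origin: centre of the underside; x and y square to the pocket's sides, z up. Pocket floor 10 mm above the origin. The jar fits in any of four square orientations.
- bitters: Bystander: small brown bitters bottle with black dropper top, 33 x 34 x 102 mm, loose. Origin: centre of the underside, z up.
- toothpick_jar: Bystander: round glass toothpick jar with green label and black cap (not the jar to open), 45 x 45 x 105 mm, loose. Origin: centre of the underside, z up.
- measure: Bystander: steel double jigger, 45 x 45 x 80 mm, loose. Origin: centre of the underside, z up.
There are look-alikes about, which are no part of the job. There is more than one size of the lid; the one meant has the size given above.

How it is judged (in metres and radians):
On the way, in this order (a step that is already met when the one before it is completed fails the run):
1. the jar stands fully home in the holder's pocket, its lid still closed (z of jar in the frame of jar_holder below 0.014 m and horizontal distance between jar and jar_holder below 0.006 m and angle between jar's own z axis and vertical below 0.06 rad and angle between the x axis of lid and the x axis of jar, either way round below 0.4 rad), for 0.2 s.
2. the lid is unscrewed at least 0.75 rad while still down on the jar in the holder (z of jar in the frame of jar_holder below 0.014 m and horizontal distance between jar and jar_holder below 0.006 m and angle between jar's own z axis and vertical below 0.06 rad and angle between the x axis of lid and the x axis of jar, either way round above 0.75 rad and z of lid in the frame of jar below 0.082 m), for 0.1 s.
At the end, for the whole second after the job is handed in: Jar upright (0.06 rad) and home in the holder (foot within 4 mm of the floor, 6 mm of centre); lid turned over 0.75 rad, held by the gripper, still, level within 0.15 rad, its origin 87 to 125 mm above the jar's foot (up to 39 mm over the rim), within 15 mm of the jar's axis, not touching the jar (z of jar in the frame of jar_holder below 0.014 m and horizontal distance between jar and jar_holder below 0.006 m and angle between jar's own z axis and vertical below 0.06 rad and angle between the x axis of lid and the x axis of jar, either way round above 0.75 rad and z of lid in the frame of jar between 0.087 and 0.125 m and horizontal distance between lid and jar below 0.015 m and angle between lid's own z axis and vertical below 0.15 rad and linear speed of lid below 0.02 m/s and contact force between the fingers and lid above 2 N and contact force between lid and jar below 0.2 N); the arm keeps its last pose, push and grip.
It fails at once if the bitters bottle is pushed more than 30 mm or tipped over (distance of bitters from where it was at the start of the episode above 0.03 m or angle between bitters's own z axis and vertical above 0.5 rad).
It fails at once if the toothpick jar is pushed more than 30 mm or tipped over (distance of toothpick_jar from where it was at the start of the episode above 0.03 m or angle between toothpick_jar's own z axis and vertical above 0.5 rad).
It fails at once if the jigger is pushed more than 30 mm or tipped over (distance of measure from where it was at the start of the episode above 0.03 m or angle between measure's own z axis and vertical above 0.5 rad).
It fails at once if the jar is tipped by more than 0.5 rad (angle between jar's own z axis and vertical above 0.5 rad).
It fails at once if the lid is turned far on past its free range (about 145 degrees from closed), instead of stopping (x of lid_mark in the frame of jar above 0.016 m).
It also fails if it takes over 48 s, if anything falls off the work surface, if the arm or the gripper's body presses on something with over 40 N, if the wrist force passes 120 N, or if a joint passes its speed limit or range.

### The arm

A 7-joint arm with a two-finger parallel gripper is mounted at the origin on a cart in front of the work surface, level with it; the furniture and walls round the work are solid. World frame = base frame: x ahead of the robot, y to its left, z up, the work surface at z = 0. Lengths are in m, angles in degrees, forces in N, time in s.
With the tool pointing down it reaches from about 0.425 to 0.825 m from the base axis. Payload 3.6 kg.
Tool frame: the origin (TCP) lies midway between the tips of the shut fingers; the grasp point (between the pads) lies r.grasp_offset behind it (r.grasp_offset is the distance from the TCP to the grasp point, in m); z points along the fingers, y is the line along which they close (so a half turn about z gives the same grasp; the last joint's range is limited). The gripper opens to 93 mm and grips with 3 to 60 N. Pads are 15 mm wide; open, the fingers measure 128 mm over their backs; the gripper's body (75 mm by 188 mm) begins 65 mm behind the grasp point.
Start: joints at [73.826, 35.231, -0.722, 81.555, 0.464, 63.22, -2.315], TCP at [0.164, -0.629, 0.219] pointing down, gripper open.
Joint ranges: [-178.69, 178.69], [-17.37, 117.87], [-77.05, 75.6], [15.02, 138.74], [-78.02, 258.01], [0.78, 113.62], [-162.83, 162.83]. Speed limits (degrees/s): [159.86, 159.86, 180, 180, 180, 180, 180].

### API

Orientations are given as [roll, pitch, yaw] about the fixed x, y, z axes, in that order (R = Rz(yaw) Ry(pitch) Rx(roll)).
In Python, from rig import r gives the robot as it stands.
- The arm moves only by the tool carry_out, never from a script. Its argument "series" is a list of rows, each a list of 3 entries, a list of its own where there are three numbers: the shift along the tool's x, y, z in m, then the turn, a rotation vector about the tool's x, y, z in degrees, then the closure in counts, from 0 (fully open) to 255 (shut). A call has 1 to 10 rows; each row shifts and turns the commanded pose from where the row before left it, along the tool's axes as they then stand; what a row does not reach is not made up. A row lasts 1/10 s, in which the tool goes at most 50 mm and 8.59 degrees, less where a joint would pass 70% of its speed; a pose out of reach is approached as far as the arm can. A call is refused whole if a number of a shift passes 0.05 or a number of a turn 8.59, either way. A call with a gripper value outside its range is refused whole. The fingers move at their own pace and stop on an object; the grip force is fixed at half the most. Time passes only in rows, so rows that do not move let the fingers close. It gives the time, the measured TCP pose, the force, the opening and the grip force at its end, in the units of the state.
- r.get_obs(): the state, without advancing time (a new reading comes with each control period).
- r.camera(name): name is "side" or "top" or "wrist"; returns the picture (400x640x3 uint8, blue, green, red); there is no depth.
- r.camera_model(name): a dict with "fx", "fy", "cx", "cy" (pixels), "extrinsics" (4x4, takes a point from world to camera coordinates). Camera axes: x right, y down, z forward; pixel columns grow to the right and rows downward; lengths in m; the calibration is good to about 2 mm. A picture is of the moment at which its call begins: read the wrist's pose just before it. camera_model takes no time and is no camera call; for the wrist camera it gives the pose at the moment of the call.
- r.hand_in(): hands the job in; it is judged then, once.
The state is a dict: "time": time; "qpos": joint angles; "qd": joint speeds; "joint_efforts": joint torques, N m; "position": TCP position; "tcp_rot": TCP orientation; "wrist_force": force on the tool from outside, world axes, zero at the start; "ft_torque": the same for the moment, N m; "finger_gap": finger opening in m; "gripper_force": force on a finger pad.
Only numpy, scipy, OpenCV 4.12 (cv2) and the standard library are available. Lean on these libraries where they do the work, as an engineer would, in place of code of your own. Each camera call takes 0.05 s, during which the arm holds its last target. There are 200 camera calls.

## Working session

There is one attempt and no reset: what is moved stays moved. The work goes in short steps, Python scripts to look and compute and a tool call to move; the robot and the scene stay as the last step left them, time stands still between calls to the robot, and variables do not carry over. Pictures are saved under pics/ and viewed, at most 10 in all, crops included, and the job is handed in when it is done.

Besides the shell and the picture viewer there is one more tool, called after ">>>" by a JSON object that holds its "method" and its "body". carry_out: Moves the arm, as the interface text tells. Its arguments: {"type":"object","properties":{"series":{"type":"array"}},"required":["series"]}

```bash
mkdir -p pics; ls; python3 - <<'E'
from rig import r
import cv2,numpy as np
o=r.get_obs();print(o, r.grasp_offset)
for n in("top","side"):
    cv2.imwrite(f"pics/{n}0.png",r.camera(n)); m=r.camera_model(n);print(n,m["fx"],m["cx"],m["cy"],np.round(m["extrinsics"],4).tolist())
E
```

```text
pics
{'time': 0.0, 'qpos': array([73.82731987, 35.2880368 , -0.72398129, 81.63842144,  0.46397186,
       63.2179331 , -2.31426618]), 'qd': array([-0.00440623,  0.0070557 ,  0.01492798,  0.01752441,  0.06026043,
        0.02633598,  0.0216888 ]), 'joint_efforts': array([ 1.14190907e-04, -4.58945274e+01,  2.09247340e-01, -1.65745586e+01,
       -6.10170001e-02,  2.04543845e-02,  2.38066950e-04]), 'position': array([ 0.16426873, -0.62811028,  0.21751161]), 'tcp_rot': array([-1.79858472e+02,  1.17036910e-03,  1.46594778e+01]), 'wrist_force': array([-0.92551263, -1.10734508, -0.23913631]), 'ft_torque': array([-0.03452045, -0.01634454, -0.03329884]), 'gripper_force': 0.0, 'finger_gap': 0.09270419460885193} 0.0188
top 367.76253216382725 323.57392196599386 196.81919207547898 [[0.0003, -1.0, -0.004, -0.008], [-0.9849, 0.0004, -0.1733, 0.4922], [0.1733, 0.004, -0.9849, 1.0112], [0.0, 0.0, 0.0, 1.0]]
side 515.7266147761125 317.28297461515325 196.37949880918373 [[0.3029, -0.9529, -0.013, -0.1475], [-0.7436, -0.2277, -0.6286, 0.4113], [0.5961, 0.2001, -0.7776, 1.1836], [0.0, 0.0, 0.0, 1.0]]
```

View pics/top0.png

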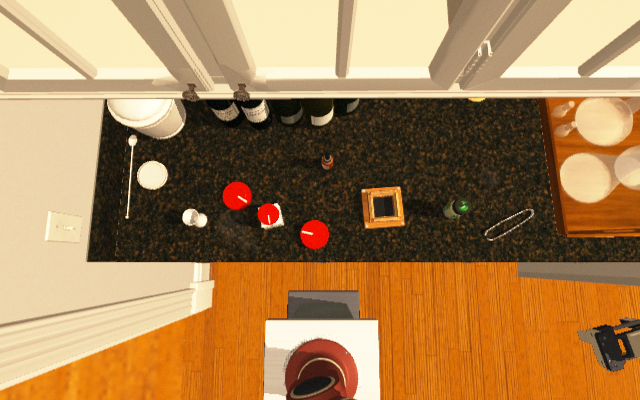

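View pics/side0.png

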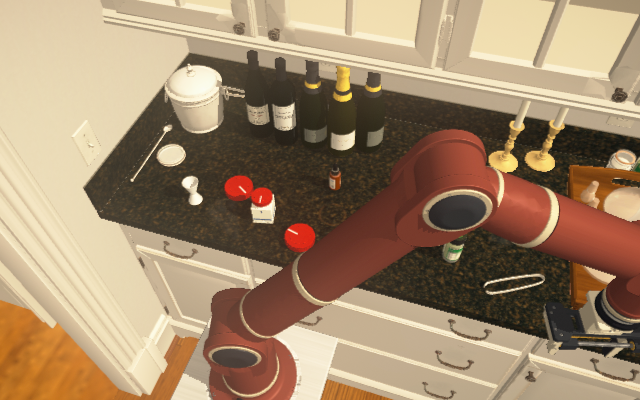

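Candidates for the lid (top view): red discs at (237,195) and (315,235) are larger and lie flat on the counter with no jar. The one at (268,214) is smaller and sits on the square white jar, so it fits the description. The holder is at (383,207), the jigger at (195,217), the bitters at (327,161) and the toothpick jar at (456,209).

```bash
cat > h.py <<'E'
from rig import r
import cv2,numpy as np
def ray(n,uv,z,m=None):
    m=m or r.camera_model(n);E=np.array(m["extrinsics"]);R,t=E[:3,:3],E[:3,3]
    c=-R.T@t;d=R.T@np.array([(uv[0]-m["cx"])/m["fx"],(uv[1]-m["cy"])/m["fy"],1])
    return c+d*(z-c[2])/d[2]
def red(im):
    h=cv2.cvtColor(im,cv2.COLOR_BGR2HSV)
    k=(((h[...,0]<8)|(h[...,0]>172))&(h[...,1]>200)&(h[...,2]>150)).astype(np.uint8)
    return cv2.connectedComponentsWithStats(k)
E
python3 - <<'E'
from h import *
im=cv2.imread("pics/top0.png");n,l,s,c=red(im)
for i in range(1,n):
    if s[i,4]>50: 
        z=.09 if abs(c[i][0]-268)<8 else .018
        print(s[i],c[i].round(1),ray("top",c[i],z).round(4), 'width mm',s[i,2]/367.8*(1.08-z)*1000)
for nm,uv,z in [("holder corners",(363,188),.04),("",(402,188),.04),("",(404,227),.04),("",(362,226),.04),("jigger",(190,217),0.04),("bitters",(327,163),.05),("tooth",(455,210),.06)]: print(nm,ray("top",uv,z).round(3))
a=cv2.resize(im[180:250,215:285],(400,400),interpolation=2);b=cv2.resize(im[172:242,348:418],(400,400),interpolation=2)
cv2.imwrite("pics/c1.png",np.hstack([a,b]))
E
```

```text
[223 182  29  28 603] [236.2 195. ] [0.502  0.2489 0.018 ] width mm 83.7357259380098
[258 203  21  22 335] [267.8 213.4] [0.4383 0.1433 0.09  ] width mm 56.525285481239806
[300 220  29  29 621] [314.5 234.3] [0.3869 0.0182 0.018 ] width mm 83.7357259380098
holder corners [ 0.518 -0.122  0.04 ]
 [ 0.518 -0.234  0.04 ]
 [ 0.406 -0.236  0.04 ]
 [ 0.409 -0.117  0.04 ]
jigger [0.434 0.373 0.04 ]
bitters [ 0.59  -0.018  0.05 ]
tooth [ 0.452 -0.376  0.06 ]
```

View pics/c1.png

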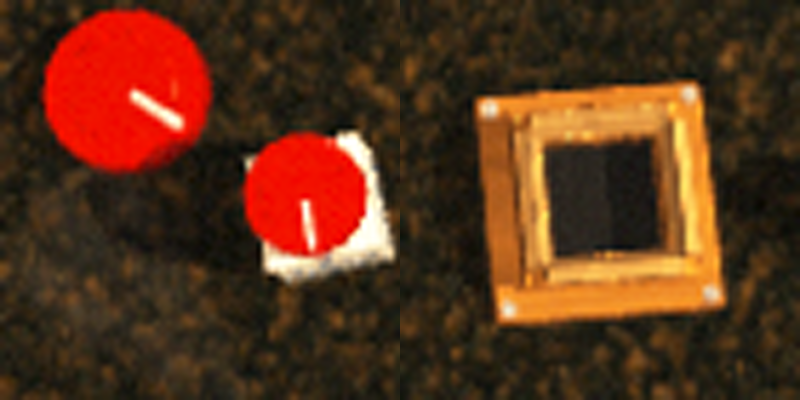

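Confirmed: jar at about (0.438, 0.143) with yaw about 9°, holder at about (0.463, -0.177) with yaw about 5°. I'll bring the tool to yaw 0 so its axes match the world's, then travel.

>>> {"method": "carry_out", "body": {"series": [[[0,0,0],[0,0,7.33],0],[[0,0,0],[0,0,7.33],0],[[0.037,-0.025,0],[0,0,0],0],[[0.037,-0.025,0],[0,0,0],0],[[0.037,-0.025,0],[0,0,0],0],[[0.037,-0.025,0],[0,0,0],0],[[0.037,-0.025,0],[0,0,0],0],[[0.037,-0.025,0],[0,0,0],0],[[0.037,-0.025,0],[0,0,0],0]]}}

```text
time: 1.0
position: [0.4246, -0.4524, 0.2182]
tcp_rot: [-180.0, 0.0, -0.0]
wrist_force: [1.0, -0.7, 0.4]
finger_gap: 0.0929
gripper_force: 0.0
```

>>> {"method": "carry_out", "body": {"series": [[[0,-0.04,0],[0,0,0],0],[[0,-0.04,0],[0,0,0],0],[[0,-0.04,0],[0,0,0],0],[[0,-0.04,0],[0,0,0],0],[[0,-0.04,0],[0,0,0],0],[[0,-0.04,0],[0,0,0],0],[[0,-0.04,0],[0,0,0],0],[[0,0,0],[0,0,0],0]]}}

```text
time: 1.8
position: [0.4234, -0.1674, 0.2184]
tcp_rot: [-179.8, 0.1, 0.6]
wrist_force: [0.2, -0.1, 0.4]
finger_gap: 0.0929
gripper_force: 0.0
```

```bash
python3 - <<'E'
from h import *
print(r.get_obs()["position"],r.get_obs()["tcp_rot"]);m=r.camera_model("wrist")
import pickle;pickle.dump(m,open("m1.pkl","wb"))
cv2.imwrite("pics/w1.png",r.camera("wrist"));E=m["extrinsics"];print(m["fx"],(-E[:3,:3].T@E[:3,3]).round(3),E[:3,:3].round(2).tolist())
E
```

```text
[ 0.42344423 -0.16735703  0.21843128] [-1.79769178e+02  7.00238305e-02  5.89913763e-01]
353.2677660619065 [ 0.498 -0.167  0.386] [[0.01, -1.0, -0.0], [-0.96, -0.01, 0.27], [-0.27, 0.0, -0.96]]
```

View pics/w1.png

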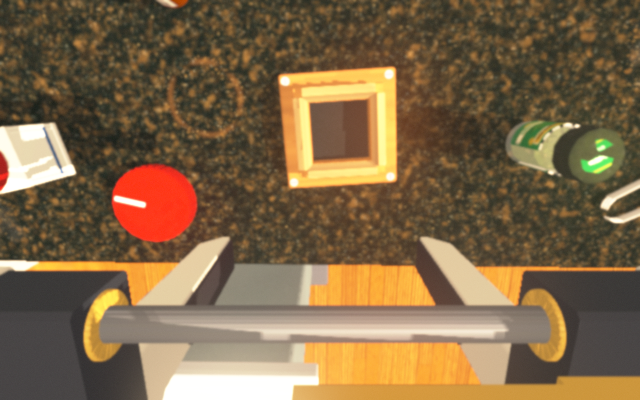

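Wrist view: holder with corner dots at (284,81), (389,74), (391,177), (294,183). The toothpick jar is at (570,150) and a big loose lid at (155,203).

```bash
python3 - <<'E'
from h import *
import pickle;m=pickle.load(open("m1.pkl","rb"))
w=[(284.5,81),(389.5,74),(391,177),(294,183)]
wo=[(279,76),(395.5,67),(397.5,182),(289,189)]
t=[(348+x*70/400,172+y*70/400) for x,y in [(88,108),(290,93),(311,293),(108,310)]]
to=[(348+x*70/400,172+y*70/400) for x,y in [(77,100),(298,82),(325,303),(98,323)]]
for nm,p,mm in (("w",w,m),("wo",wo,m),("t",t,None),("to",to,None)):
  for z in (.01,.04):
    P=np.array([ray("top",q,z,mm)[:2] for q in p]);d=np.roll(P,-1,0)-P
    print(nm,z,P.mean(0).round(4),np.linalg.norm(d,axis=1).round(4),(np.degrees(np.arctan2(d[:,1],d[:,0]))%90).round(1))
im=cv2.imread("pics/w1.png")[55:200,265:410]
cv2.imwrite("pics/c2.png",cv2.resize(im,(580,580),interpolation=2))
E
```

```text
w 0.01 [ 0.4697 -0.1814] [0.1058 0.1055 0.1054 0.1056] [4.1 4.2 4.2 4.4]
w 0.04 [ 0.4719 -0.1802] [0.0973 0.097  0.097  0.0972] [4.1 4.2 4.2 4.4]
wo 0.01 [ 0.4695 -0.1819] [0.1169 0.1177 0.1184 0.117 ] [4.7 4.7 4.4 3.9]
wo 0.04 [ 0.4717 -0.1806] [0.1076 0.1083 0.109  0.1077] [4.7 4.7 4.4 3.9]
t 0.01 [ 0.4674 -0.1822] [0.1053 0.1044 0.1041 0.1053] [4.3 3.9 4.8 4.5]
t 0.04 [ 0.463  -0.1775] [0.1023 0.1014 0.1012 0.1023] [4.3 3.9 4.8 4.5]
to 0.01 [ 0.467  -0.1823] [0.1154 0.1155 0.1164 0.1161] [4.7 4.8 5.  4.3]
to 0.04 [ 0.4626 -0.1776] [0.1121 0.1122 0.1131 0.1129] [4.7 4.8 5.  4.3]
```

View pics/c2.png

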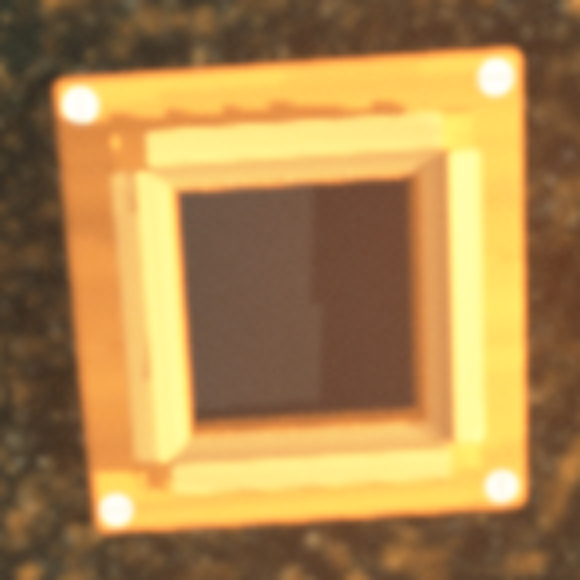

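The dots lie on the base (z = 0.01), so the holder centre is about (0.469, -0.182) with yaw 4.3°. Next I go above the jar.

>>> {"method": "carry_out", "body": {"series": [[[0.0017,-0.0388,0],[0,0,0],0],[[0.0017,-0.0388,0],[0,0,0],0],[[0.0017,-0.0388,0],[0,0,0],0],[[0.0017,-0.0388,0],[0,0,0],0],[[0.0017,-0.0388,0],[0,0,0],0],[[0.0017,-0.0388,0],[0,0,0],0],[[0.0017,-0.0388,0],[0,0,0],0],[[0.0017,-0.0388,0],[0,0,0],0],[[0,0,0],[0,0,-8.4],0],[[0,0,0],[0,0,0],0]]}}

```text
time: 2.85
position: [0.4377, 0.1364, 0.2183]
tcp_rot: [180.0, 0.0, 8.4]
wrist_force: [0.3, 0.3, 0.0]
finger_gap: 0.093
gripper_force: 0.0
```

```bash
python3 - <<'E'
from h import *
o=r.get_obs();print(o["position"],o["tcp_rot"]);m=r.camera_model("wrist")
import pickle;pickle.dump(m,open("m2.pkl","wb"))
im=r.camera("wrist");cv2.imwrite("pics/w2.png",im)
n,l,s,c=red(im)
for i in range(1,n):
    if s[i,4]>200: print(s[i],c[i].round(1),ray("",c[i],.09,m).round(4))
E
```

```text
[0.4376845  0.13644234 0.21832673] [1.79979955e+02 1.99697285e-02 8.42857994e+00]
[ 179   49   88   88 5723] [221.4  91.7] [0.5077 0.2306 0.09  ]
[ 283  155   67   66 3065] [315.6 186.3] [0.4418 0.1453 0.09  ]
[ 384  194   78   74 3245] [420.3 225.4] [0.4201 0.0486 0.09  ]
```

View pics/w2.png

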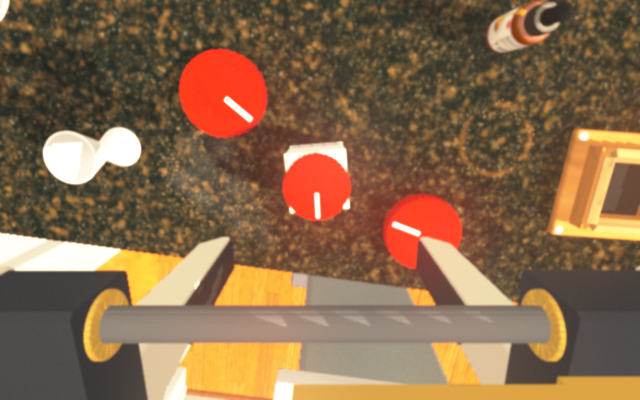

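```bash
python3 - <<'E'
from h import *
import pickle;m=pickle.load(open("m2.pkl","rb"))
im=cv2.imread("pics/w2.png")
cv2.imwrite("pics/c3.png",cv2.resize(im[135:230,270:365],(760,760),interpolation=2)[:600])
h=cv2.cvtColor(im,cv2.COLOR_BGR2HSV)
k=np.zeros(im.shape[:2],np.uint8);cv2.circle(k,(316,188),28,1,-1)
k&=(h[...,1]<120).astype(np.uint8)
ys,xs=np.nonzero(k);P=np.array([ray("",p,.09,m)[:2] for p in zip(xs,ys)])
d=np.linalg.svd(P-P.mean(0))[2][0];print("line yaw",np.degrees(np.arctan2(d[1],d[0])),len(xs),P.mean(0))
E
```

```text
line yaw -168.57335561786562 134 [0.42641081 0.14204702]
```

View pics/c3.png

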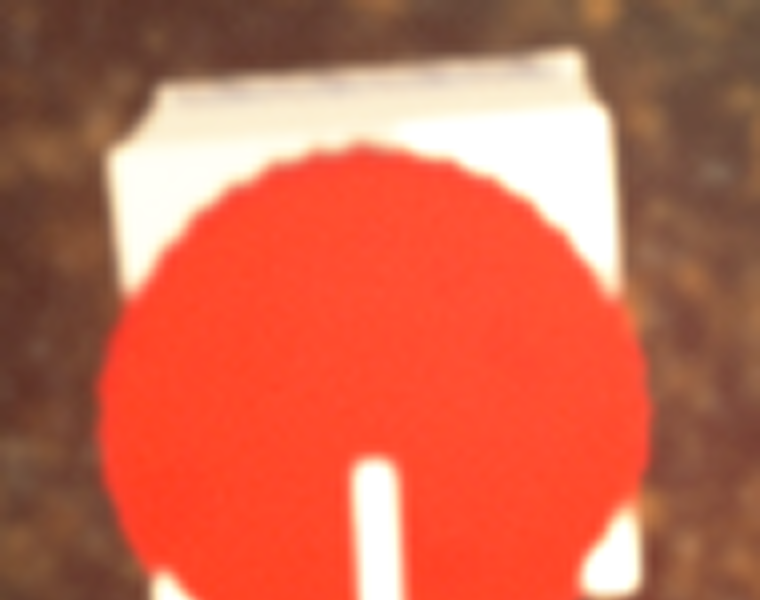

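```bash
python3 - <<'E'
from h import *
import pickle;m=pickle.load(open("m2.pkl","rb"))
a,b,c=[ray("",(270+x/8,135+y/8),.062,m)[:2] for x,y in [(112,152),(607,106),(640,592)]]
for d in (b-a,c-b): print(np.linalg.norm(d),np.degrees(np.arctan2(d[1],d[0]))%90)
d=(b-a)/np.linalg.norm(b-a);n=np.array([d[1],-d[0]]);print((a+b)/2+28e-3*n,(a+b)/2-28e-3*n,(a+c)/2)
print(ray("",(316.5,190),.09,m))
E
```

```text
0.0568874535845855 13.661911455106392
0.058129876388660774 13.18662258351742
[0.44065627 0.14368763] [0.49507183 0.1569144 ] [0.43956549 0.14367062]
[0.43870745 0.14409715 0.09      ]
```

Jar yaw is about 13.4°, centre (0.4395, 0.144). Align, descend to TCP z of about 0.066, then close.

>>> {"method": "carry_out", "body": {"series": [[[0,0,0],[0,0,-5],0],[[0.0035,-0.007,0],[0,0,0],0],[[0,0,0.038],[0,0,0],0],[[0,0,0.038],[0,0,0],0],[[0,0,0.038],[0,0,0],0],[[0,0,0.02],[0,0,0],0],[[0,0,0.018],[0,0,0],0],[[0,0,0],[0,0,0],0]]}}

```text
time: 3.7
position: [0.4379, 0.1428, 0.0647]
tcp_rot: [179.9, 0.3, 13.1]
wrist_force: [-0.1, -0.2, -0.3]
finger_gap: 0.0928
gripper_force: 0.0
```

>>> {"method": "carry_out", "body": {"series": [[[0,0,0],[0,0,0],255],[[0,0,0],[0,0,0],255],[[0,0,0],[0,0,0],255],[[0,0,0],[0,0,0],255],[[0,0,0],[0,0,0],255],[[0,0,0],[0,0,0],255],[[0,0,0],[0,0,0],255],[[0,0,0],[0,0,0],255]]}}

```text
time: 4.5
position: [0.4393, 0.1441, 0.0672]
tcp_rot: [180.0, -0.1, 13.4]
wrist_force: [0.2, -0.9, 6.1]
finger_gap: 0.0578
gripper_force: 30.0
```

Lid gripped (gap 57.8 mm, 30 N). Lift, turn to the holder's yaw, then carry over.

>>> {"method": "carry_out", "body": {"series": [[[0,0,-0.01],[0,0,0],255],[[0,0,-0.02],[0,0,0],255],[[0,0,-0.025],[0,0,0],255],[[0,0,-0.02],[0,0,0],255],[[0,0,0],[0,0,3],255],[[0,0,0],[0,0,3.1],255],[[0,0,0],[0,0,3],255],[[0,0.01,0],[0,0,0],255],[[0,0.02,0],[0,0,0],255],[[0,0.025,0],[0,0,0],255]]}}

```text
time: 5.5
position: [0.4421, 0.089, 0.1413]
tcp_rot: [-180.0, 0.1, 4.5]
wrist_force: [0.2, -0.8, -5.9]
finger_gap: 0.0577
gripper_force: 30.0
```

>>> {"method": "carry_out", "body": {"series": [[[0.0006,0.03,0],[0,0,0],255],[[0.0006,0.03,0],[0,0,0],255],[[0.0006,0.03,0],[0,0,0],255],[[0.0006,0.03,0],[0,0,0],255],[[0.0006,0.03,0],[0,0,0],255],[[0.0006,0.03,0],[0,0,0],255],[[0.0006,0.03,0],[0,0,0],255],[[0.0006,0.025,0],[0,0,0],255],[[0,0.02,0],[0,0,0],255],[[0,0.01,0],[0,0,0],255]]}}

```text
time: 6.5
position: [0.4662, -0.1776, 0.1411]
tcp_rot: [180.0, 0.1, 4.1]
wrist_force: [-1.0, 0.2, -5.3]
finger_gap: 0.0582
gripper_force: 30.0
```

>>> {"method": "carry_out", "body": {"series": [[[0,0,0],[0,0,0],255],[[0,0,0],[0,0,0],255],[[0,0,0],[0,0,0],255]]}}

```text
time: 6.8
position: [0.4674, -0.1727, 0.1415]
tcp_rot: [-179.9, 0.0, 4.5]
wrist_force: [-0.5, -0.3, -6.0]
finger_gap: 0.0579
gripper_force: 30.0
```

```bash
python3 - <<'E'
from h import *
o=r.get_obs();print(o["position"],o["tcp_rot"],o["wrist_force"],o["ft_torque"]);m=r.camera_model("wrist")
import pickle;pickle.dump(m,open("m3.pkl","wb"))
a=r.camera("wrist");b=r.camera("side");cv2.imwrite("pics/w3.png",a);cv2.imwrite("pics/s3.png",b)
E=r.camera_model("side");p=E["extrinsics"]@np.append(o["position"],1);u,v=int(p[0]/p[2]*E["fx"]+E["cx"]),int(p[1]/p[2]*E["fy"]+E["cy"]);print(u,v)
A=cv2.resize(a[20:240,200:440],(440,404));B=cv2.resize(b[v-70:v+70,u-60:u+60],(346,404),interpolation=2);cv2.imwrite("pics/c4.png",np.hstack([A,B]))
E
```

```text
[ 0.46744303 -0.17265596  0.14153934] [-1.79914218e+02  3.58106927e-02  4.46116047e+00] [-0.54727213 -0.27111457 -6.04171731] [ 0.05178934  0.00395958 -0.00561523]
378 201
```

View pics/c4.png

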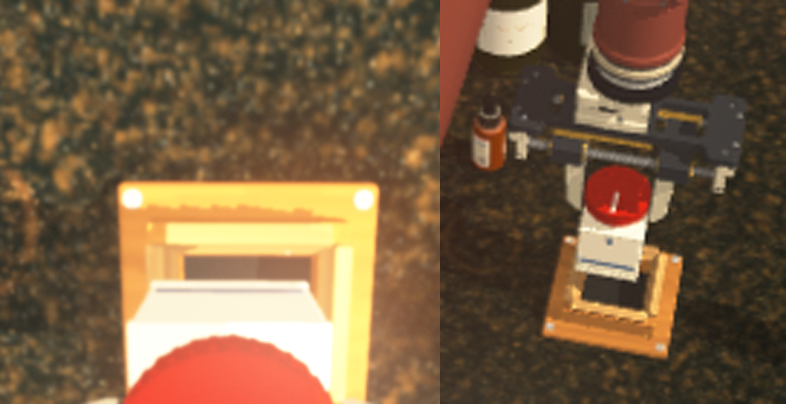

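The wrist crop shows the jar hanging squarely over the holder. The holder's far dots are at crop (132,198) and (364,199), and the jar's far shoulder edge runs (127,322)–(333,322). I'll compute the offset.

```bash
python3 - <<'E'
from h import *
import pickle;m=pickle.load(open("m3.pkl","rb"))
f=lambda x,y,z:ray("",(200+x*240/440,20+y*220/404),z,m)[:2]
for (p,q,z,back) in (((132,198),(364,199.5),.01,.0528),((127,322),(333,322),.1363,.028),((157,290),(308,290),.087,.028)):
    a,b=f(*p,z),f(*q,z);d=b-a;L=np.linalg.norm(d);n=np.array([d[1],-d[0]])/L
    print(L,np.degrees(np.arctan2(d[0],-d[1])),(a+b)/2+back*n)
E
```

```text
0.1050850439594986 4.0394147717246724 [ 0.4693058  -0.18035711]
0.05668579543622191 4.413623231392001 [ 0.46882214 -0.17235785]
0.05271064217874243 4.410631887815031 [ 0.46757204 -0.17341058]
```

>>> {"method": "carry_out", "body": {"series": [[[0.0005,0.0081,0],[0,0,0],255],[[0,0,0.015],[0,0,0],255],[[0,0,0.015],[0,0,0],255],[[0,0,0.006],[0,0,0],255],[[0,0,0.006],[0,0,0],255],[[0,0,0.006],[0,0,0],255],[[0,0,0],[0,0,0],255]]}}

```text
time: 7.6
position: [0.4696, -0.1814, 0.094]
tcp_rot: [-179.9, -0.1, 4.4]
wrist_force: [-0.2, 2.3, -3.9]
finger_gap: 0.0581
gripper_force: 30.0
```

>>> {"method": "carry_out", "body": {"series": [[[0,0,0.005],[0,0,0],255],[[0,0,0.005],[0,0,0],255],[[0,0,0.003],[0,0,0],255],[[0,0,0],[0,0,0],255]]}}

```text
time: 8.0
position: [0.4682, -0.1819, 0.0798]
tcp_rot: [-179.9, 0.1, 4.3]
wrist_force: [0.3, 3.8, -7.4]
finger_gap: 0.0585
gripper_force: 30.0
```

>>> {"method": "carry_out", "body": {"series": [[[0,0,0.003],[0,0,0],255],[[0,0,0.002],[0,0,0],255],[[0,0,0],[0,0,0],255],[[0,0,0],[0,0,0],255]]}}

```text
time: 8.4
position: [0.4685, -0.1826, 0.0777]
tcp_rot: [180.0, -0.0, 4.3]
wrist_force: [-3.7, 5.0, 12.7]
finger_gap: 0.0583
gripper_force: 30.0
```

Seated: 12.7 N of floor contact and a height consistent with home. Step 1 has been held. Now unscrew counter-clockwise, which is negative about tool z.

>>> {"method": "carry_out", "body": {"series": [[[0,0,0],[0,0,-4],255],[[0,0,0],[0,0,-6],255],[[0,0,-0.0002],[0,0,-6],255],[[0,0,-0.0002],[0,0,-6],255],[[0,0,-0.0002],[0,0,-6],255],[[0,0,-0.0002],[0,0,-6],255]]}}

```text
time: 9.0
position: [0.47, -0.1833, 0.0786]
tcp_rot: [179.8, -0.1, 38.4]
wrist_force: [-1.9, 2.9, 10.0]
finger_gap: 0.0581
gripper_force: 30.0
```

```bash
cat > lk.py <<'E'
from h import *
import sys
o=r.get_obs();print(o["position"],o["tcp_rot"],o["wrist_force"].round(1),o["ft_torque"].round(2))
im=r.camera("side");m=r.camera_model("side");cv2.imwrite(f"pics/{sys.argv[1]}.png",im)
zt=float(sys.argv[2]);n,l,s,c=red(im)
c0=np.array([o["position"][0],o["position"][1],zt]);p=m["extrinsics"]@np.append(c0,1);uv=p[:2]/p[2]*m["fx"]+[m["cx"],m["cy"]]
h=cv2.cvtColor(im,cv2.COLOR_BGR2HSV)
k=np.zeros(im.shape[:2],np.uint8);ax=(int(.022*m["fx"]/p[2]),int(.016*m["fx"]/p[2]));cv2.ellipse(k,(int(uv[0]),int(uv[1])),ax,0,0,360,1,-1)
k&=(h[...,1]<150).astype(np.uint8)
ys,xs=np.nonzero(k);P=np.array([ray("side",q,zt)[:2] for q in zip(xs,ys)]);print(uv,len(xs))
d=P.mean(0)-c0[:2];print("line centroid dir",np.degrees(np.arctan2(d[1],d[0]))+180,d)
if len(xs)>2:
    e=np.linalg.svd(P-P.mean(0))[2][0];print("axis",np.degrees(np.arctan2(e[1],e[0]))%180)
u,v=uv.astype(int);cv2.imwrite(f"pics/{sys.argv[1]}c.png",cv2.resize(im[v-50:v+60,u-60:u+60],(600,550),interpolation=2))
E
python3 lk.py t1 .102
```

```text
[ 0.47004465 -0.18329291  0.0786045 ] [ 1.79801208e+02 -9.57348146e-02  3.84245995e+01] [-1.9  2.9 10. ] [ 1.09  0.61 -0.17]
[381.65749268 211.46758125] 42
line centroid dir 252.08694935484993 [0.00325566 0.01007186]
axis 41.48933470495723
```

The line axis is about 41°, so the lid is turning with the gripper. Continue to about 72° in total.

>>> {"method": "carry_out", "body": {"series": [[[0,0,-0.0002],[0,0,-6],255],[[0,0,-0.0002],[0,0,-6],255],[[0,0,-0.0002],[0,0,-6],255],[[0,0,-0.0002],[0,0,-6],255],[[0,0,-0.0002],[0,0,-6],255],[[0,0,0],[0,0,-6],255],[[0,0,0],[0,0,-2],255],[[0,0,0],[0,0,0],255],[[0,0,0],[0,0,0],255]]}}

```text
time: 9.95
position: [0.4705, -0.1835, 0.0797]
tcp_rot: [179.7, 0.1, 76.2]
wrist_force: [-1.8, 3.1, 10.4]
finger_gap: 0.0575
gripper_force: 30.0
```

```bash
python3 lk.py t2 .104
```

```text
[ 0.47053723 -0.18345561  0.07971923] [1.79716825e+02 6.40438573e-02 7.62249357e+01] [-1.8  3.1 10.4] [ 0.81  0.55 -0.08]
[381.82589918 210.8744381 ] 163
line centroid dir 230.75770130429885 [0.00236146 0.00289107]
axis 136.00231062659375
```

View pics/t2c.png

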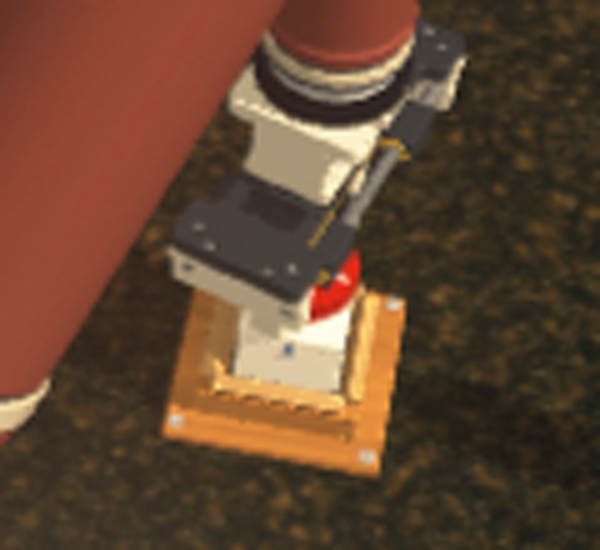

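```bash
python3 - <<'E'
from h import *
o=r.get_obs();m=r.camera_model("wrist");im=r.camera("wrist");cv2.imwrite("pics/w5.png",im)
zt=o["position"][2]-.067+.0905
p=m["extrinsics"]@np.append([*o["position"][:2],zt],1);uv=p[:2]/p[2]*m["fx"]+[m["cx"],m["cy"]];print(uv,p[2])
h=cv2.cvtColor(im,cv2.COLOR_BGR2HSV);k=np.zeros(im.shape[:2],np.uint8)
cv2.circle(k,tuple(uv.astype(int)),int(.025*m["fx"]/p[2]),1,-1);k&=((h[...,1]<120)&(h[...,2]>150)).astype(np.uint8)
ys,xs=np.nonzero(k);P=np.array([ray("",q,zt,m)[:2] for q in zip(xs,ys)]);e=np.linalg.svd(P-P.mean(0))[2]
d=P.mean(0)-o["position"][:2];print(len(xs),xs.min(),xs.max(),ys.min(),ys.max(),np.degrees(np.arctan2(e[0][1],e[0][0]))%180,np.degrees(np.arctan2(d[1],d[0]))+180,d)
cv2.imwrite("pics/c5.png",cv2.resize(im[140:280,230:410],(720,560)))
E
```

```text
[324.64459379 275.62871296] 0.15854226943035155
1668 280 368 280 330 164.6546969779373 74.65603503947543 [-0.00508609 -0.01853573]
```

View pics/c5.png

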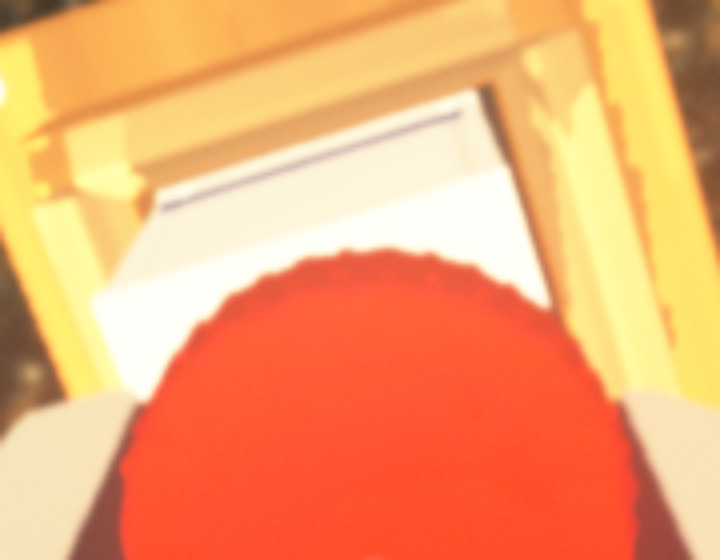

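```bash
python3 - <<'E'
from h import *
m=r.camera_model("wrist")
a,b=[ray("",(230+x/4,140+y/4),.072,m)[:2] for x,y in((95,298),(510,170))];d=b-a;print(np.linalg.norm(d),np.degrees(np.arctan2(d[1],d[0]))%90)
im=cv2.imread("pics/w5.png");h=cv2.cvtColor(im,cv2.COLOR_BGR2HSV);zt=.1032
k=(h[...,1]<130)&(h[...,2]>150);ys,xs=np.nonzero(k[276:300,305:345]);print([(y+276,(xs[ys==y]+305).min(),(xs[ys==y]+305).max()) for y in np.unique(ys)][::3])
E
```

```text
0.05606794252345295 3.7412676365739035
[(np.int64(280), np.int64(322), np.int64(324)), (np.int64(283), np.int64(320), np.int64(328)), (np.int64(286), np.int64(319), np.int64(328)), (np.int64(289), np.int64(319), np.int64(327)), (np.int64(292), np.int64(319), np.int64(327)), (np.int64(295), np.int64(319), np.int64(327)), (np.int64(298), np.int64(319), np.int64(327))]
```

The lid is about 71° (1.24 rad) ahead of the jar, which is mid free range with no slip. Raise it straight up about 26 mm.

>>> {"method": "carry_out", "body": {"series": [[[0,0,-0.002],[0,0,0],255],[[0,0,-0.003],[0,0,0],255],[[0,0,-0.004],[0,0,0],255],[[0,0,-0.005],[0,0,0],255],[[0,0,-0.005],[0,0,0],255],[[0,0,-0.004],[0,0,0],255],[[0,0,-0.003],[0,0,0],255],[[0,0,0],[0,0,0],255],[[0,0,0],[0,0,0],255],[[0,0,0],[0,0,0],255]]}}

```text
time: 11.05
position: [0.4686, -0.1826, 0.1033]
tcp_rot: [-180.0, -0.0, 76.3]
wrist_force: [0.6, -0.9, -0.8]
finger_gap: 0.058
gripper_force: 30.0
```

```bash
python3 - <<'E'
from h import *
o=r.get_obs();print(o["position"],o["tcp_rot"],o["wrist_force"],o["finger_gap"],o["gripper_force"],np.abs(o["qd"]).max())
m=r.camera_model("wrist");im=r.camera("wrist");cv2.imwrite("pics/w6.png",im)
k=cv2.inRange(im,(200,200,200),(255,255,255));q=lambda n:cv2.imread(n)
# jar shoulder far edge: brightest-white component bounding box, before and after
for f in("pics/w5.png","pics/w6.png"):
    a=q(f);g=(a.min(2)>205).astype(np.uint8);g[245:]=0;n,l,s,c=cv2.connectedComponentsWithStats(g);i=1+s[1:,4].argmax();print(s[i],c[i])
n,l,s,c=red(im);i=1+s[1:,4].argmax();print("red",s[i])
E
```

```text
[ 0.46858594 -0.18257355  0.10331155] [-1.79976950e+02 -3.03055189e-03  7.62994537e+01] [ 0.56239823 -0.86580716 -0.83043274] 0.057974129477544184 29.99985998030752 0.06441234899210181
[ 253  163  114   77 3231] [308.14422779 197.07706592]
[ 264  159  108   69 3338] [317.91791492 192.00539245]
red [ 261  240  127   64 5220]
```

The wrist now carries about 0.8 N, only the lid's weight (it was 6 N with the jar). The lid origin is about 100 mm above the foot, level and still. Handing in.

```bash
python3 -c "
from rig import r
print(r.hand_in())"
```

```text
the job is handed in; nothing more can be done
None
```

I handed the job in at about 11 s, with the jar seated in the holder and the unscrewed lid held level and still about 14 mm above the open rim; the judge's verdict was not shown.

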